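# Load a filter-disc hand press and hold it shut

### The job

Make up a filter pack at the aquarium stall's hand press: with the safety catch still upright, lay the thick plain disc flat in the middle of the press plate and the thinner perforated disc centred on top of it. Then flip the safety catch fully over to the side, and only then pull the lever by its handle over towards the robot and down until its pad presses firmly on the stack. Finish while still holding the handle down, so that the pressure stays on; do not let go, keep the stack centred, and leave the jar, the tub and the spatula alone.

Things in the scene. Friction and masses are not known exactly. Their poses are not given: they have to be found in the camera images.
- plate (a point): Centre of the top face of the hand press's round steel plate, 90 mm across, 30 mm above the table; the press is fixed. Press axes: x from the plate to the lever's axis (away from the robot, give or take the press's yaw), y to the press's left, z up. The grey base, 14 mm high, spans x -100 to 150 mm, y -115 to 155 mm from here.
- lever_axis (a point): Middle of the lever's horizontal axis, which runs along the press's y; 85 mm along the press's x from the plate's centre, 86 mm above the table. Two cheeks, 115 mm high, stand 40 mm either side of it. Same axes as plate.
- lever (a joint): Lever angle, rad. 0: open, the steel arm (20 mm wide, 16 mm thick) stands up, leaning 0.175 rad away from the robot; grows as it is pulled over the plate towards the robot; 1.745: level, pad flat on the full stack; stop 1.9. Upright, the catch blocks it at about 0.23. A spring pulls it open: 2 N or less at the handle when open, about 6 N when level; each N on the stack takes 0.53 N more.
- grip (a point): Middle of the free part of the lever's handle: black round bar, 18 mm diameter, parallel to the press's y, 160 mm from the lever's axis, sticking out to the press's right (-y) only. This point is 45 mm right of the arm's middle, 35 mm from the arm's side and from the bar's end. Height 244 mm when open, 86 mm when level. Its z axis points along the arm, away from the lever's axis.
- catch (a joint): Angle of the safety catch, rad. 0: upright, in front of a short dog on the lever's shaft, blocking the lever; grows as it is flipped over sideways to the press's left (+y of the press), away from the lever; stop at 1.4, lying almost flat. Stays where it is left (stiff hinge, about 0.4 N at the knob, and its weight helps once it leans over).
- catch_axis (a point): Hinge of the safety catch, 67 mm along x and 100 mm along y of the press from the plate's centre, 30 mm above the table; the hinge runs along the press's x. Same axes as plate.
- catch_knob (a point): Centre of the black ball knob, 20 mm in diameter, at the end of the catch, a steel rod 12 mm in diameter; 142 mm from its hinge, 172 mm above the table when upright. Near it, the lever's dog and shaft behind the rod reach up to 136 mm above the table. Turns with the catch.
- thick_disc_mid (a point): Centre (half-way up) of the loose thick disc: plain white ceramic, 60 mm in diameter, 16 mm thick, lying flat, about 80 g.
- thin_disc_mid (a point): Centre (half-way up) of the loose thin disc: white plastic, 52 mm in diameter, 12 mm thick, with a circle of eight small dark holes on top, lying flat, about 30 g.
- jar: Bystander: closed jar, 64 mm in diameter, 85 mm high; origin at the centre of its underside.
- tub: Bystander: open white tub, 90 mm across its mouth, 55 mm high; origin at the centre of its underside.
- scraper: Bystander: spatula lying flat on the table; origin near its middle.
- pad_face (a point): Middle of the face of the round steel pressing pad, 64 mm across, 20 mm thick, fixed to the lever's arm 85 mm from the axis, so that it comes down over the plate's centre; the face lies 28 mm from the arm's centre line. Turns with the lever.
Mind the look-alikes: they are no part of the job. What is shaped like the part that bears thick_disc_mid but purple is not meant.

How it is judged:
On the way, in this order (a step that is already met when the one before it is completed fails the run):
1. both discs lie stacked and centred on the plate, thick one below, let go, with the catch still upright and the lever still open (horizontal distance between thick_disc_mid and plate below 0.012 m and horizontal distance between thin_disc_mid and thick_disc_mid below 0.012 m and z of thick_disc_mid in the frame of plate between 0.005 and 0.011 m and z of thin_disc_mid in the frame of plate between 0.0185 and 0.026 m and angle between each of thick_disc_mid, thin_disc_mid's own z axis and vertical below 0.1 rad and contact force between the fingers and thick_disc below 0.05 N and contact force between the fingers and thin_disc below 0.05 N and value of joint catch below 0.3 rad and value of joint lever below 0.4 rad), for 0.2 s.
2. the catch is flipped over to the side while the lever is still open (value of joint catch above 1 rad and value of joint lever below 0.4 rad), for 0.1 s.
3. the lever is pulled over and its pad presses on the stack (value of joint catch above 1 rad and value of joint lever above 1.66 rad and contact force between lever_c3 and thin_disc above 5 N), for 0.2 s.
At the end, for the whole second after the job is handed in: Catch over by more than 1.0 rad; lever still at 1.66-1.82 rad, its handle held by the fingers (over 2 N), its pad pressing the thin disc with over 5 N; thin disc flat on the thick one, that flat on the plate, each within 12 mm of centre, untouched by the fingers (all of step 3 and horizontal distance between thick_disc_mid and plate below 0.012 m and horizontal distance between thin_disc_mid and thick_disc_mid below 0.012 m and z of thick_disc_mid in the frame of plate between 0.005 and 0.011 m and z of thin_disc_mid in the frame of plate between 0.0185 and 0.026 m and angle between each of thick_disc_mid, thin_disc_mid's own z axis and vertical below 0.1 rad and contact force between the fingers and thick_disc below 0.05 N and contact force between the fingers and thin_disc below 0.05 N and value of joint lever below 1.82 rad and velocity of joint lever between -0.05 and 0.05 rad/s and contact force between the fingers and lever_c4 above 2 N); the arm keeps its last pose, push and grip.
It fails at once if the lever is forced past the upright catch (value of joint lever above 0.5 rad and value of joint catch below 0.15 rad).
It fails at once if a bystander (jar, tub, spatula) is moved by more than 40 mm (distance of any of jar, tub, scraper from where it was at the start of the episode above 0.04 m).
It also fails if it takes over 72 s, if anything falls off the work surface, if the arm or the gripper's body presses on something with over 40 N, if the wrist force passes 120 N, or if a joint passes its speed limit or range.

### The arm

A 7-joint arm with a two-finger parallel gripper is mounted at the origin on the work surface. World frame = base frame: x ahead of the robot, y to its left, z up, the work surface at z = 0. Lengths are in m, angles in rad, forces in N, time in s.
With the tool pointing down it reaches from about 0.425 to 0.875 m from the base axis. Payload 8.4 kg.
Tool frame: the origin (TCP) lies between the finger pads; the fingertips stand ahead of it and the grasp point (between the pads) lies 2 mm behind it (arm.finger_overhang is the z of the fingertips in the tool frame, in m); z points along the fingers, y is the line along which they close (so a half turn about z gives the same grasp; the last joint's range is limited). The gripper opens to 85 mm and grips with 20 to 120 N. Pads are 22 mm wide; open, the fingers measure 114 mm over their backs; the gripper's body (76 mm by 85 mm) begins 54 mm behind the grasp point. The pads swing forward as they close: fully open they stand 13 mm farther back than shut.
Start: joints at [-1.403, 0.333, 0.04, 1.465, -0.013, 1.343, -0.059], TCP at [0.171, 0.627, 0.248] pointing down, gripper open.
Joint ranges: [-2.58, 2.58], [-0.38, 2.09], [-1.3, 1.39], [0.25, 2.4], [-1.5, 4.64], [0.08, 2.09], [-2.65, 2.65]. Speed limits (rad/s): [2.22, 2.22, 2.79, 2.79, 3.14, 3.14, 3.14].

### API

Orientations are given as [roll, pitch, yaw] about the fixed x, y, z axes, in that order (R = Rz(yaw) Ry(pitch) Rx(roll)).
In Python, from cell import sensors, imaging, arm, finder gives the robot as it stands.
- The arm moves only by the tool play_rows, never from a script. Its argument "series" is a list of rows, each an object of numbers: "dx", "dy", "dz": the shift along the world's x, y, z in m; "rx", "ry", "rz": the turn, a rotation vector about the world's x, y, z in degrees; "gripper": the opening, from -1 (shut) to 1 (fully open). A call has 1 to 12 rows; each row is the pose to reach, as a shift and turn from the pose commanded when the call began; what a row does not reach only later rows make up. A row lasts 1/12 s, in which the tool goes at most 41.7 mm and 7.16 degrees, less where a joint would pass 70% of its speed; a pose out of reach is approached as far as the arm can. A call with a gripper value outside its range is refused whole. The fingers move at their own pace and stop on an object; "newtons" is the grip in N (left out, the last holds). Time passes only in rows, so rows that repeat a pose let the fingers close. It gives the time, the measured TCP pose, the force, the opening and the grip force at its end, in the units of the state.
- sensors.get_state(): the state, without advancing time (a new reading comes with each control period).
- imaging.camera(name): name is "scene" or "top" or "wrist"; returns the picture (400x640x3 uint8, red, green, blue); there is no depth.
- imaging.calibration(name): a dict with "fx", "fy", "cx", "cy" (pixels), "k1" (the pictures are not rectified: a ray, as slopes to the right and down, at radius r is drawn at 1 + k1 r^2 times it, then the intrinsics apply), "R" (3x3) and "t" (3): a world point X has camera coordinates R X + t. Camera axes: x right, y down, z forward; pixel columns grow to the right and rows downward; lengths in m; the calibration is good to about 2 mm. A picture is of the moment at which its call begins: read the wrist's pose just before it. calibration takes no time and is no camera call; for the wrist camera it gives the pose at the moment of the call.
- arm.close_job(): hands the job in; it is judged then, once.
Trained networks look in the newest picture that a camera, given by its name, has taken for a name from the list of things; names that differ only in an ending like _2 or _b are one class to them, and where a whole thing is asked for, a point or a joint stands for the part that bears it (a point fixed in the world has none). Each returns a list of dicts, best first, with "p" (0 to 1); they miss things now and then, are a little off and sometimes report something else, mostly with a low value. They report only what shows in the picture. A call takes as long as a camera call. They do not tell look-alikes from the thing itself.
- finder.regions_of(name, camera): "mask" (400x640 bool, what is visible of it) and "xy" ([column, row] in pixels, amid what is visible of it).
The state is a dict: "time_s": time; "q": joint angles; "joint_velocities": joint speeds; "joint_efforts": joint torques, N m; "ee_pos": TCP position; "orientation": TCP orientation; "force": force on the tool from outside, world axes, zero at the start; "torque": the same for the moment, N m; "gripper_width": finger opening in m; "grip_force": force on a finger pad.
Only numpy, scipy, OpenCV 4.12 (cv2) and the standard library are available. Lean on these libraries where they do the work, as an engineer would, in place of code of your own. Each camera call takes 0.05 s, during which the arm holds its last target. There are 200 camera calls.

## Working session

There is one attempt and no reset: what is moved stays moved. The work goes in short steps, Python scripts to look and compute and a tool call to move; the robot and the scene stay as the last step left them, time stands still between calls to the robot, and variables do not carry over. Pictures are saved under pics/ and viewed, at most 10 in all, crops included, and the job is handed in when it is done.

Besides the shell and the picture viewer there is one more tool, called by a JSON object that holds its "method" and its "body". play_rows: Moves the arm, as the interface text tells. Its arguments: {"type":"object","properties":{"series":{"type":"array","items":{"type":"object","properties":{"dx":{"type":"number"},"dy":{"type":"number"},"dz":{"type":"number"},"rx":{"type":"number"},"ry":{"type":"number"},"rz":{"type":"number"},"gripper":{"type":"number"}}}},"newtons":{"type":"number"}},"required":["series"]}

```bash
mkdir -p pics; cat > h.py <<'E'
import numpy as np, cv2
from cell import sensors, imaging, arm, finder
def K(c): return np.array([[c['fx'],0,c['cx']],[0,c['fy'],c['cy']],[0,0,1.]])
def proj(cam,X,c=None):
    c=c or imaging.calibration(cam); p=np.asarray(c['R'])@np.asarray(X,float)+np.asarray(c['t']); s=p[:2]/p[2]
    s=s*(1+c['k1']*(s@s)); return np.array([c['fx']*s[0]+c['cx'],c['fy']*s[1]+c['cy']])
def onz(cam,uv,z,c=None):
    c=c or imaging.calibration(cam); R=np.asarray(c['R']);t=np.asarray(c['t'])
    s=cv2.undistortPoints(np.array([[uv]],float),K(c),np.array([c['k1'],0,0,0.]))[0,0]
    o=-R.T@t; d=R.T@np.array([s[0],s[1],1]); return o+d*(z-o[2])/d[2]
def save(img,n): cv2.imwrite('pics/'+n+'.png',cv2.cvtColor(img,cv2.COLOR_RGB2BGR))
E
python3 - <<'E'
from h import *
for cam in ['scene','top']:
    img=imaging.camera(cam); save(img,cam)
    c=imaging.calibration(cam); print(cam,(-np.asarray(c['R']).T@np.asarray(c['t'])).round(3))
    for n,z in [('thick_disc_mid',.016),('thin_disc_mid',.012),('catch_knob',.172),('lever',.1),('grip',.244),('pad_face',.17),('catch',.1),('jar',.085),('tub',.055),('scraper',.01)]:
        for r in finder.regions_of(n,cam)[:3]:
            if r['p']>.25: print(n,round(r['p'],2),np.round(r['xy']),onz(cam,r['xy'],z,c).round(3),r['mask'].sum())
E
```

```text
scene [ 1.055 -0.473  1.148]
thick_disc_mid 0.66 [239. 232.] [ 0.384 -0.245  0.016] 167
thin_disc_mid 0.58 [263. 275.] [ 0.571 -0.279  0.012] 189
thin_disc_mid 0.49 [230. 258.] [ 0.446 -0.326  0.012] 263
thin_disc_mid 0.35 [340. 205.] [0.541 0.107 0.012] 586
lever 0.95 [342. 206.] [0.59  0.062 0.1  ] 578
lever 0.68 [414. 161.] [0.627 0.408 0.1  ] 469
grip 0.83 [343. 206.] [ 0.656 -0.008  0.244] 605
grip 0.35 [361. 194.] [0.66  0.065 0.244] 75
pad_face 0.86 [341. 207.] [0.622 0.023 0.17 ] 611
catch 0.72 [342. 208.] [0.595 0.057 0.1  ] 613
jar 0.69 [372. 144.] [0.452 0.365 0.085] 320
scraper 0.84 [208. 316.] [ 0.564 -0.488  0.01 ] 963
top [ 0.335 -0.04   1.408]
thick_disc_mid 0.72 [413. 239.] [ 0.448 -0.315  0.016] 315
thick_disc_mid 0.72 [388. 265.] [ 0.369 -0.242  0.016] 292
thick_disc_mid 0.57 [378. 229.] [ 0.474 -0.215  0.016] 309
thin_disc_mid 0.56 [395. 191.] [ 0.592 -0.267  0.012] 167
lever 0.85 [294. 170.] [0.631 0.034 0.1  ] 931
pad_face 0.83 [292. 169.] [0.619 0.037 0.17 ] 852
catch 0.44 [256. 173.] [0.62  0.144 0.1  ] 78
jar 0.86 [165. 243.] [0.419 0.394 0.085] 503
jar 0.58 [258. 172.] [0.629 0.14  0.085] 81
jar 0.4 [413. 237.] [ 0.448 -0.302  0.085] 338
tub 0.59 [150. 183.] [0.596 0.46  0.055] 792
tub 0.42 [286. 199.] [0.555 0.058 0.055] 7682
scraper 0.63 [473. 196.] [ 0.58 -0.5   0.01] 1006
```

View pics/top.png

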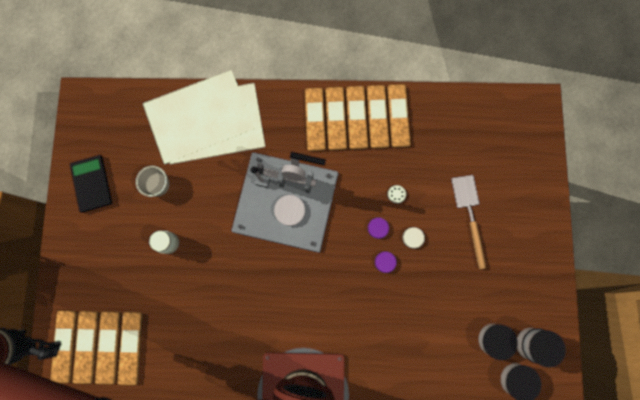

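View pics/scene.png

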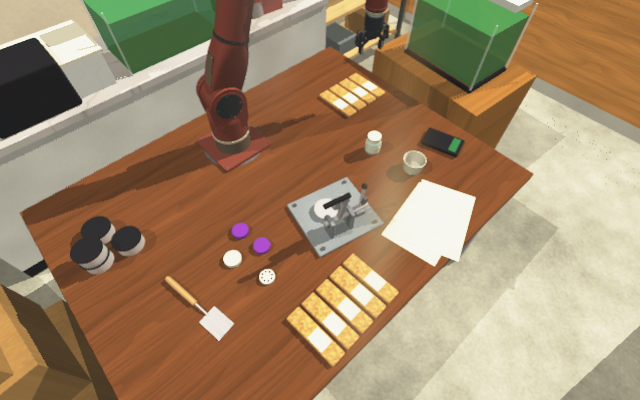

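The top view shows the white thick disc at about (413,238), the perforated disc at (397,194), and purple decoys at (378,228) and (386,262). The plate is at (289,210), and the base corners are (253,153), (339,171), (321,250) and (233,231). The scene view agrees.

```bash
python3 - <<'E'
from h import *
cam='top';c=imaging.calibration(cam);img=cv2.imread('pics/top.png').astype(int)
def blob(u,v,z,w):
    s=img[v-w:v+w,u-w:u+w]; m=((s.min(2)>120)).astype(np.uint8)
    n,l,st,ce=cv2.connectedComponentsWithStats(m); k=l[w,w] or 1+np.argmax(st[1:,4])
    uv=ce[k]+[u-w,v-w]; print(uv.round(1),st[k],onz(cam,uv,z,c).round(4))
blob(413,238,.016,20);blob(397,194,.012,18);blob(289,210,.03,24)
C=[onz(cam,p,.014,c)[:2] for p in [(253,153),(339,171),(321,250),(233,231)]]
L=np.array([[150,155],[150,-115],[-100,-115],[-100,155]])/1000.
C=np.array(C);print(C.round(3))
A=C-C.mean(0);B=L-L.mean(0);U,S,Vt=np.linalg.svd(B.T@A);R=(U@Vt).T
th=np.arctan2(R[1,0],R[0,0]);print('yaw',th,'plate',C.mean(0)-R@L.mean(0),'res',(A-B@R.T).round(3))
p=C.mean(0)-R@L.mean(0)
for n,q in [('knob',(.067,.1)),('axis',(.085,0)),('grip',(.085+.160*.174,-.045))]: print(n,p+R@q)
print(c['fx'])
E
```

```text
[413.3 237.3] [ 10  10  21  20 337] [ 0.4516 -0.3173  0.016 ]
[396.5 193.5] [  9   9  18  18 240] [ 0.5828 -0.2702  0.012 ]
[285.9 212.7] [   0    3   48   45 1756] [0.5176 0.0596 0.03  ]
[[ 0.702  0.166]
 [ 0.649 -0.097]
 [ 0.41  -0.046]
 [ 0.463  0.216]]
yaw -0.20308366546449094 plate [0.52753002 0.04543141] res [[-0.004 -0.001]
 [-0.002  0.001]
 [ 0.004  0.001]
 [ 0.002 -0.001]]
knob [0.61332218 0.12986307]
axis [0.61078321 0.02828771]
grip [ 0.62897501 -0.02140258]
471.1404080421153
```

{"method": "play_rows", "body": {"series": [{"dx": 0.04,"dy": -0.02,"rz": -6},{"dx": 0.08,"dy": -0.045,"rz": -12},{"dx": 0.12,"dy": -0.075,"rz": -18},{"dx": 0.15,"dy": -0.105,"rz": -24},{"dx": 0.18,"dy": -0.135,"rz": -30},{"dx": 0.21,"dy": -0.165,"rz": -36},{"dx": 0.24,"dy": -0.2,"rz": -42},{"dx": 0.26,"dy": -0.235,"rz": -48},{"dx": 0.28,"dy": -0.27,"rz": -50},{"dx": 0.295,"dy": -0.31,"rz": -56},{"dx": 0.3,"dy": -0.35,"rz": -60},{"dx": 0.3,"dy": -0.39,"rz": -64}]}}

```text
invalid input at $.series[0]: expected keys dx, dy, dz, rx, ry, rz, gripper
```

```bash
python3 - <<'E'
from h import *
s=sensors.get_state();print(s, arm.finger_overhang)
from scipy.spatial.transform import Rotation as R
print(R.from_euler('xyz',s['orientation']).as_matrix().round(3))
c=imaging.calibration('wrist');print(np.asarray(c['R']).round(2),(-np.asarray(c['R']).T@c['t']).round(3))
E
```

```text
{'time_s': 1.1, 'q': array([-1.40319404,  0.33320501,  0.03988611,  1.46538693, -0.01338801,
        1.34328945, -0.05849051]), 'joint_velocities': array([ 0.0003392 , -0.00059927,  0.00048719, -0.00059762, -0.0019532 ,
        0.00036598, -0.00018599]), 'joint_efforts': array([ 1.60702333e-03, -6.58328032e+01,  1.36375733e+00, -4.05812466e+01,
        1.67881296e-02,  3.14430705e-03,  1.44806774e-05]), 'ee_pos': array([0.17137389, 0.62698349, 0.24831086]), 'orientation': array([-3.14156948e+00,  1.01594601e-06,  2.87478526e+00]), 'force': array([ 0.85710307, -0.63304154,  0.55585037]), 'torque': array([ 0.04649352, -0.03459608,  0.03979371]), 'grip_force': 0.0, 'gripper_width': 0.0853236218955209} 0.017
[[-0.965  0.264 -0.   ]
 [ 0.264  0.965 -0.   ]
 [-0.    -0.    -1.   ]]
[[ 0.26  0.96 -0.  ]
 [ 0.92 -0.25  0.3 ]
 [ 0.29 -0.08 -0.95]] [0.097 0.648 0.374]
```

{"method": "play_rows", "body": {"series": [{"dx": 0.04,"dy": -0.02,"dz": 0,"rx": 0,"ry": 0,"rz": -6,"gripper": 1},{"dx": 0.08,"dy": -0.045,"dz": 0,"rx": 0,"ry": 0,"rz": -12,"gripper": 1}]}}

```text
time_s: 1.27
ee_pos: [0.2421, 0.5875, 0.2479]
orientation: [-3.141, -0.001, 2.667]
force: [2.4, 0.5, 0.2]
gripper_width: 0.0857
grip_force: 0.0
```

{"method": "play_rows", "body": {"series": [{"dx": 0.025,"dy": -0.032,"dz": 0,"rx": 0,"ry": 0,"rz": 0,"gripper": 1},{"dx": 0.05,"dy": -0.064,"dz": 0,"rx": 0,"ry": 0,"rz": 0,"gripper": 1},{"dx": 0.075,"dy": -0.096,"dz": 0,"rx": 0,"ry": 0,"rz": 0,"gripper": 1},{"dx": 0.1,"dy": -0.128,"dz": 0,"rx": 0,"ry": 0,"rz": 0,"gripper": 1},{"dx": 0.125,"dy": -0.16,"dz": 0,"rx": 0,"ry": 0,"rz": 0,"gripper": 1},{"dx": 0.15,"dy": -0.192,"dz": 0,"rx": 0,"ry": 0,"rz": 0,"gripper": 1},{"dx": 0.17,"dy": -0.225,"dz": 0,"rx": 0,"ry": 0,"rz": 0,"gripper": 1},{"dx": 0.18,"dy": -0.265,"dz": 0,"rx": 0,"ry": 0,"rz": 0,"gripper": 1},{"dx": 0.19,"dy": -0.305,"dz": 0,"rx": 0,"ry": 0,"rz": 0,"gripper": 1},{"dx": 0.2,"dy": -0.345,"dz": 0,"rx": 0,"ry": 0,"rz": 0,"gripper": 1},{"dx": 0.205,"dy": -0.385,"dz": 0,"rx": 0,"ry": 0,"rz": 0,"gripper": 1},{"dx": 0.21,"dy": -0.425,"dz": 0,"rx": 0,"ry": 0,"rz": 0,"gripper": 1}]}}

```text
time_s: 2.27
ee_pos: [0.4542, 0.1594, 0.2485]
orientation: [3.141, 0.0, 2.665]
force: [0.2, 0.6, -0.0]
gripper_width: 0.0853
grip_force: 0.0
```

{"method": "play_rows", "body": {"series": [{"dx": 0.005,"dy": -0.04,"dz": 0.02,"rx": 0,"ry": 0,"rz": 0,"gripper": 1},{"dx": 0.01,"dy": -0.08,"dz": 0.04,"rx": 0,"ry": 0,"rz": 0,"gripper": 1},{"dx": 0.01,"dy": -0.11,"dz": 0.05,"rx": 0,"ry": 0,"rz": 0,"gripper": 1},{"dx": 0.01,"dy": -0.11,"dz": 0.05,"rx": 0,"ry": 0,"rz": 0,"gripper": 1}]}}

```text
time_s: 2.6
ee_pos: [0.4656, 0.0439, 0.3016]
orientation: [3.138, 0.004, 2.656]
force: [0.3, 0.1, -0.8]
gripper_width: 0.0853
grip_force: 0.0
```

```bash
python3 - <<'E'
from h import *
import json
c=imaging.calibration('wrist');img=imaging.camera('wrist');save(img,'w1')
json.dump({k:np.asarray(v).tolist() for k,v in c.items()},open('w1.json','w'))
th=-.203;R=np.array([[np.cos(th),-np.sin(th)],[np.sin(th),np.cos(th)]]);p=np.array([.5275,.0454])
for n,q,z in [('plate',(0,0),.03),('c1',(-.1,-.115),.014),('c2',(-.1,.155),.014),('c3',(.15,.155),.014),('c4',(.15,-.115),.014),('knob',(.067,.1),.172)]: print(n,proj('wrist',[*(p+R@q),z],c).round(1))
E
```

```text
plate [343.9 207. ]
c1 [240.2 157.7]
c2 [441.4  97.9]
c3 [469.4 267.6]
c4 [297.  310.6]
knob [474.8 290.6]
```

View pics/w1.png

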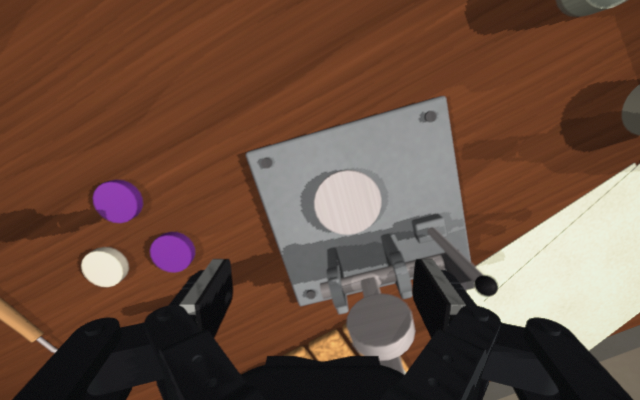

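The wrist view shows the plate at about (348,202), base corners at (247,154), (446,97) and (300,306), the knob at (486,285) and the white disc at (105,267). Everything sits about 5 px from where I predicted it.

```bash
python3 - <<'E'
from h import *
import json
from scipy.optimize import least_squares
c=json.load(open('w1.json'));img=cv2.imread('pics/w1.png').astype(int)
s=img[160:245,300:395];m=(s.min(2)>165).astype(np.uint8)
n,l,st,ce=cv2.connectedComponentsWithStats(m);k=l[42,48];print(st[k],ce[k])
cn=max(cv2.findContours((l==k).astype(np.uint8),0,2)[0],key=len);e=cv2.fitEllipse(cv2.convexHull(cn));pc=np.array(e[0])+[300,160];print(e,pc,onz('wrist',pc,.03,c))
ob=[((-.1,-.115),.014,(247,154)),((-.1,.155),.014,(446,97)),((.15,-.115),.014,(300,306)),((0,0),.03,pc),((.067,.1),.172,(486,285))]
def f(x,res=True):
    R=np.array([[np.cos(x[2]),-np.sin(x[2])],[np.sin(x[2]),np.cos(x[2])]])
    return np.concatenate([proj('wrist',[*(x[:2]+R@q),z],c)-uv for q,z,uv in ob])
r=least_squares(f,[.5275,.0454,-.203]);print(r.x,r.fun.round(1))
s=img[240:295,75:135];m=(s.min(2)>140).astype(np.uint8);n,l,st,ce=cv2.connectedComponentsWithStats(m);k=l[27,30];print(st[k],onz('wrist',ce[k]+[75,240],.012,c))
E
```

```text
[  15   11   66   64 3346] [47.55409444 42.4488942 ]
((47.55629348754883, 42.4807014465332), (63.43022155761719, 66.8075942993164), 72.28585815429688) [347.55629349 202.48070145] [0.52412712 0.0525855  0.03      ]
[ 0.52645458  0.054344   -0.20673226] [-1.4 -0.5  2.1 -3.   1.3  1.7  1.9  0.9 -2.8  1.3]
[   7   11   45   36 1281] [ 0.45113941 -0.31623321  0.012     ]
```

{"method": "play_rows", "body": {"series": [{"dx": 0,"dy": -0.04,"dz": -0.01,"rx": 0,"ry": 0,"rz": 0,"gripper": 1},{"dx": 0,"dy": -0.08,"dz": -0.02,"rx": 0,"ry": 0,"rz": 0,"gripper": 1},{"dx": 0,"dy": -0.12,"dz": -0.03,"rx": 0,"ry": 0,"rz": 0,"gripper": 1},{"dx": 0,"dy": -0.16,"dz": -0.04,"rx": 0,"ry": 0,"rz": 0,"gripper": 1},{"dx": 0,"dy": -0.2,"dz": -0.05,"rx": 0,"ry": 0,"rz": 0,"gripper": 1},{"dx": 0,"dy": -0.24,"dz": -0.06,"rx": 0,"ry": 0,"rz": 0,"gripper": 1},{"dx": 0,"dy": -0.28,"dz": -0.08,"rx": 0,"ry": 0,"rz": 0,"gripper": 1},{"dx": -0.005,"dy": -0.32,"dz": -0.1,"rx": 0,"ry": 0,"rz": 0,"gripper": 1},{"dx": -0.01,"dy": -0.35,"dz": -0.13,"rx": 0,"ry": 0,"rz": 0,"gripper": 1},{"dx": -0.01,"dy": -0.365,"dz": -0.16,"rx": 0,"ry": 0,"rz": 0,"gripper": 1},{"dx": -0.01,"dy": -0.365,"dz": -0.18,"rx": 0,"ry": 0,"rz": 0,"gripper": 1},{"dx": -0.01,"dy": -0.365,"dz": -0.18,"rx": 0,"ry": 0,"rz": 0,"gripper": 1}]}}

```text
time_s: 3.65
ee_pos: [0.4516, -0.3126, 0.1137]
orientation: [-3.14, -0.007, 2.664]
force: [0.4, 0.2, -0.2]
gripper_width: 0.0854
grip_force: 0.0
```

```bash
python3 - <<'E'
from h import *
s=sensors.get_state();print(s['ee_pos'].round(4))
c=imaging.calibration('wrist');img=imaging.camera('wrist');save(img,'w2')
for r in finder.regions_of('thick_disc_mid','wrist')[:3]: print(r['p'],np.round(r['xy']),r['mask'].sum(),onz('wrist',r['xy'],.012,c).round(4))
print(proj('wrist',[.4516,-.3173,.016],c))
m=(img.min(2)>130).astype(np.uint8);n,l,st,ce=cv2.connectedComponentsWithStats(m)
for k in range(1,n):
    if st[k,4]>600: print(st[k],ce[k].round(1),onz('wrist',ce[k],.016,c).round(4),onz('wrist',ce[k],.008,c).round(4))
E
```

```text
[ 0.4516 -0.3126  0.1137]
0.85 [317. 210.] 4670 [ 0.4492 -0.3157  0.012 ]
0.85 [458. 182.] 5264 [ 0.4777 -0.2117  0.012 ]
0.6 [374.  67.] 6775 [ 0.3762 -0.2344  0.012 ]
[316.64236128 215.4813991 ]
[ 277  175   79   77 4681] [316.2 213.2] [ 0.4498 -0.3167  0.016 ] [ 0.4521 -0.3182  0.008 ]
```

View pics/w2.png

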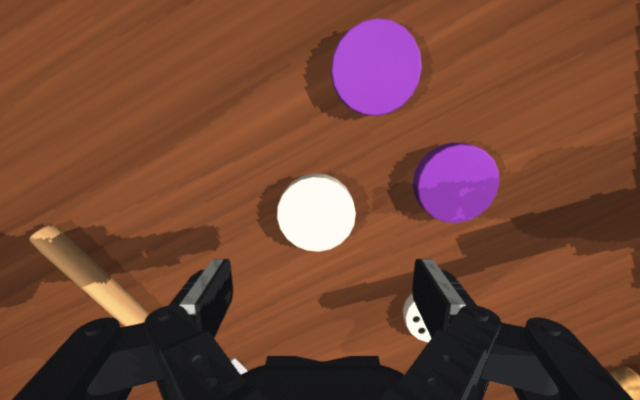

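The wrist view shows the white disc centred at (316,213), which is (0.4505,-0.317). It is clear of the purple discs, so I'll descend and grip.

{"method": "play_rows", "body": {"newtons": 30, "series": [{"dx": -0.001,"dy": 0.001,"dz": -0.04,"rx": 0,"ry": 0,"rz": 0,"gripper": 1},{"dx": -0.001,"dy": 0.001,"dz": -0.075,"rx": 0,"ry": 0,"rz": 0,"gripper": 1},{"dx": -0.001,"dy": 0.001,"dz": -0.094,"rx": 0,"ry": 0,"rz": 0,"gripper": 1},{"dx": -0.001,"dy": 0.001,"dz": -0.097,"rx": 0,"ry": 0,"rz": 0,"gripper": 1},{"dx": -0.001,"dy": 0.001,"dz": -0.097,"rx": 0,"ry": 0,"rz": 0,"gripper": -0.3},{"dx": -0.001,"dy": 0.001,"dz": -0.097,"rx": 0,"ry": 0,"rz": 0,"gripper": -0.3},{"dx": -0.001,"dy": 0.001,"dz": -0.097,"rx": 0,"ry": 0,"rz": 0,"gripper": -0.3},{"dx": -0.001,"dy": 0.001,"dz": -0.097,"rx": 0,"ry": 0,"rz": 0,"gripper": -0.3},{"dx": -0.001,"dy": 0.001,"dz": -0.097,"rx": 0,"ry": 0,"rz": 0,"gripper": -0.3}]}}

```text
time_s: 4.5
ee_pos: [0.4549, -0.313, 0.0241]
orientation: [3.14, 0.004, 2.666]
force: [-1.9, 1.7, 8.5]
gripper_width: 0.0584
grip_force: 30.1
```

{"method": "play_rows", "body": {"series": [{"dx": 0,"dy": 0,"dz": 0.04,"rx": 0,"ry": 0,"rz": 0,"gripper": -0.3},{"dx": 0,"dy": 0.02,"dz": 0.075,"rx": 0,"ry": 0,"rz": 0,"gripper": -0.3},{"dx": 0.01,"dy": 0.055,"dz": 0.095,"rx": 0,"ry": 0,"rz": 3,"gripper": -0.3},{"dx": 0.015,"dy": 0.095,"dz": 0.105,"rx": 0,"ry": 0,"rz": 6,"gripper": -0.3},{"dx": 0.02,"dy": 0.135,"dz": 0.11,"rx": 0,"ry": 0,"rz": 9,"gripper": -0.3},{"dx": 0.03,"dy": 0.175,"dz": 0.11,"rx": 0,"ry": 0,"rz": 12,"gripper": -0.3},{"dx": 0.04,"dy": 0.215,"dz": 0.11,"rx": 0,"ry": 0,"rz": 15.5,"gripper": -0.3},{"dx": 0.05,"dy": 0.255,"dz": 0.11,"rx": 0,"ry": 0,"rz": 15.5,"gripper": -0.3},{"dx": 0.06,"dy": 0.295,"dz": 0.11,"rx": 0,"ry": 0,"rz": 15.5,"gripper": -0.3},{"dx": 0.065,"dy": 0.33,"dz": 0.11,"rx": 0,"ry": 0,"rz": 15.5,"gripper": -0.3},{"dx": 0.065,"dy": 0.355,"dz": 0.11,"rx": 0,"ry": 0,"rz": 15.5,"gripper": -0.3},{"dx": 0.065,"dy": 0.365,"dz": 0.11,"rx": 0,"ry": 0,"rz": 15.5,"gripper": -0.3}]}}

```text
time_s: 5.5
ee_pos: [0.5189, 0.0573, 0.1331]
orientation: [3.139, 0.002, 2.941]
force: [0.4, 0.4, -1.0]
gripper_width: 0.058
grip_force: 33.0
```

{"method": "play_rows", "body": {"series": [{"dx": 0,"dy": 0,"dz": 0,"rx": 0,"ry": 0,"rz": 0,"gripper": -0.3},{"dx": 0,"dy": 0,"dz": 0,"rx": 0,"ry": 0,"rz": 0,"gripper": -0.3},{"dx": 0,"dy": 0,"dz": 0,"rx": 0,"ry": 0,"rz": 0,"gripper": -0.3},{"dx": 0,"dy": 0,"dz": 0,"rx": 0,"ry": 0,"rz": 0,"gripper": -0.3}]}}

```text
time_s: 5.83
ee_pos: [0.5183, 0.0505, 0.1318]
orientation: [3.141, 0.001, 2.933]
force: [0.4, -1.1, -0.8]
gripper_width: 0.0579
grip_force: 33.0
```

```bash
python3 - <<'E'
from h import *
import json
s=sensors.get_state();print(s['ee_pos'].round(4),s['orientation'].round(4),s['gripper_width'],s['force'])
c=imaging.calibration('wrist');img=imaging.camera('wrist');save(img,'w3')
json.dump({k:np.asarray(v).tolist() for k,v in c.items()},open('w3.json','w'))
print(proj('wrist',[.5245,.053,.03],c), proj('wrist',s['ee_pos'],c))
E
```

```text
[0.5183 0.0505 0.1318] [3.1414e+00 6.0000e-04 2.9330e+00] 0.05794562737659207 [ 0.39477697 -1.08313777 -0.75252375]
[326.40687387 216.76597611] [321.14735182 280.88670639]
```

View pics/w3.png

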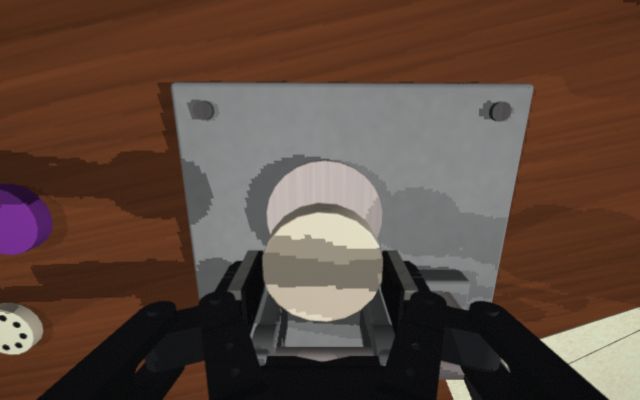

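The wrist view shows the disc held level, its top centred at about (322,266). The plate's upper rim is visible behind it, from (267,215) through (324,160) to (382,215).

```bash
cat >> h.py <<'E'
from scipy.optimize import least_squares
def circ(cam,pts,z,r,c,x0):
    pts=np.asarray(pts,float); W=np.array([onz(cam,p,z,c)[:2] for p in pts])
    a=least_squares(lambda x:np.linalg.norm(W-x[:2],axis=1)-r,x0); b=least_squares(lambda x:np.linalg.norm(W-x[:2],axis=1)-x[2],[*x0,r])
    print('fixed r',a.x.round(4),'rms',np.sqrt((a.fun**2).mean()).round(4),'free',b.x.round(4)); return a.x
E
python3 - <<'E'
from h import *
import json
c=json.load(open('w3.json'));img=cv2.imread('pics/w3.png').astype(int)
# plate rim: scan rays outward from (324,200) over upper angles, pinkish white -> darker
def rim(cx,cy,a0,a1,r0,r1):
    o=[]
    for a in np.radians(np.arange(a0,a1,6)):
        rr=np.arange(r0,r1,.5);v=[img[int(round(cy+np.sin(a)*r)),int(round(cx+np.cos(a)*r))].sum() for r in rr]
        v=np.convolve(v,[1,1,-1,-1],'valid');i=np.argmax(-v if abs(v.min())>v.max() else v);r=rr[i+1]+.25;o.append((cx+np.cos(a)*r,cy+np.sin(a)*r))
    return np.array(o)
P=rim(324,215,-175,-4,45,68);print(P[::4].round())
circ('wrist',P,.03,.045,c,[.52,.05])
D=rim(322,266,15,165,45,66);print(D[::5].round())
circ('wrist',D,.124,.03,c,[.52,.05])
E
```

```text
[[266. 210.]
 [274. 187.]
 [290. 170.]
 [312. 162.]
 [334. 161.]
 [356. 169.]
 [373. 186.]
 [381. 208.]]
fixed r [0.5252 0.051 ] rms 0.0002 free [0.5252 0.051  0.0449]
[[382. 282.]
 [362. 306.]
 [336. 319.]
 [308. 319.]
 [282. 306.]]
fixed r [0.5164 0.0517] rms 0.0003 free [0.5169 0.0516 0.0296]
```

{"method": "play_rows", "body": {"series": [{"dx": 0.0085,"dy": -0.0005,"dz": -0.02,"rx": 0,"ry": 0,"rz": 0,"gripper": -0.3},{"dx": 0.0085,"dy": -0.0005,"dz": -0.045,"rx": 0,"ry": 0,"rz": 0,"gripper": -0.3},{"dx": 0.0085,"dy": -0.0005,"dz": -0.065,"rx": 0,"ry": 0,"rz": 0,"gripper": -0.3},{"dx": 0.0085,"dy": -0.0005,"dz": -0.073,"rx": 0,"ry": 0,"rz": 0,"gripper": -0.3},{"dx": 0.0085,"dy": -0.0005,"dz": -0.076,"rx": 0,"ry": 0,"rz": 0,"gripper": -0.3},{"dx": 0.0085,"dy": -0.0005,"dz": -0.076,"rx": 0,"ry": 0,"rz": 0,"gripper": -0.3},{"dx": 0.0085,"dy": -0.0005,"dz": -0.076,"rx": 0,"ry": 0,"rz": 0,"gripper": -0.3},{"dx": 0.0085,"dy": -0.0005,"dz": -0.076,"rx": 0,"ry": 0,"rz": 0,"gripper": -0.3}]}}

```text
time_s: 6.55
ee_pos: [0.5275, 0.0519, 0.0564]
orientation: [3.141, 0.002, 2.936]
force: [-0.2, -1.2, -0.0]
gripper_width: 0.0579
grip_force: 33.0
```

{"method": "play_rows", "body": {"series": [{"dx": 0,"dy": 0,"dz": -0.0015,"rx": 0,"ry": 0,"rz": 0,"gripper": -0.3},{"dx": 0,"dy": 0,"dz": -0.003,"rx": 0,"ry": 0,"rz": 0,"gripper": -0.3},{"dx": 0,"dy": 0,"dz": -0.003,"rx": 0,"ry": 0,"rz": 0,"gripper": -0.3},{"dx": 0,"dy": 0,"dz": -0.003,"rx": 0,"ry": 0,"rz": 0,"gripper": -0.3}]}}

```text
time_s: 6.88
ee_pos: [0.5274, 0.0522, 0.0541]
orientation: [3.14, 0.001, 2.936]
force: [-6.2, -0.4, 18.5]
gripper_width: 0.0576
grip_force: 34.8
```

{"method": "play_rows", "body": {"series": [{"dx": 0,"dy": 0,"dz": 0.0015,"rx": 0,"ry": 0,"rz": 0,"gripper": -0.3},{"dx": 0,"dy": 0,"dz": 0.0015,"rx": 0,"ry": 0,"rz": 0,"gripper": 0.7},{"dx": 0,"dy": 0,"dz": 0.0015,"rx": 0,"ry": 0,"rz": 0,"gripper": 1},{"dx": 0,"dy": 0,"dz": 0.0015,"rx": 0,"ry": 0,"rz": 0,"gripper": 1},{"dx": 0,"dy": 0,"dz": 0.0015,"rx": 0,"ry": 0,"rz": 0,"gripper": 1},{"dx": 0,"dy": 0,"dz": 0.03,"rx": 0,"ry": 0,"rz": 0,"gripper": 1},{"dx": 0,"dy": 0,"dz": 0.065,"rx": 0,"ry": 0,"rz": 0,"gripper": 1},{"dx": 0,"dy": 0,"dz": 0.095,"rx": 0,"ry": 0,"rz": 0,"gripper": 1},{"dx": 0,"dy": -0.025,"dz": 0.12,"rx": 0,"ry": 0,"rz": 0,"gripper": 1},{"dx": 0.01,"dy": -0.065,"dz": 0.12,"rx": 0,"ry": 0,"rz": 0,"gripper": 1},{"dx": 0.015,"dy": -0.105,"dz": 0.12,"rx": 0,"ry": 0,"rz": 0,"gripper": 1},{"dx": 0.02,"dy": -0.145,"dz": 0.12,"rx": 0,"ry": 0,"rz": 0,"gripper": 1}]}}

```text
time_s: 7.88
ee_pos: [0.5471, -0.0941, 0.173]
orientation: [3.141, 0.001, 2.938]
force: [-0.1, 0.2, -0.2]
gripper_width: 0.0853
grip_force: 0.0
```

{"method": "play_rows", "body": {"series": [{"dx": 0.01,"dy": -0.04,"dz": 0,"rx": 0,"ry": 0,"rz": 0,"gripper": 1},{"dx": 0.015,"dy": -0.08,"dz": 0,"rx": 0,"ry": 0,"rz": 0,"gripper": 1},{"dx": 0.02,"dy": -0.12,"dz": -0.01,"rx": 0,"ry": 0,"rz": 0,"gripper": 1},{"dx": 0.025,"dy": -0.155,"dz": -0.03,"rx": 0,"ry": 0,"rz": 0,"gripper": 1},{"dx": 0.03,"dy": -0.175,"dz": -0.05,"rx": 0,"ry": 0,"rz": 0,"gripper": 1},{"dx": 0.03,"dy": -0.175,"dz": -0.06,"rx": 0,"ry": 0,"rz": 0,"gripper": 1},{"dx": 0.03,"dy": -0.175,"dz": -0.06,"rx": 0,"ry": 0,"rz": 0,"gripper": 1},{"dx": 0.03,"dy": -0.175,"dz": -0.06,"rx": 0,"ry": 0,"rz": 0,"gripper": 1},{"dx": 0.03,"dy": -0.175,"dz": -0.06,"rx": 0,"ry": 0,"rz": 0,"gripper": 1}]}}

```text
time_s: 8.63
ee_pos: [0.5774, -0.2667, 0.1131]
orientation: [3.141, 0.001, 2.938]
force: [0.2, 1.8, 0.9]
gripper_width: 0.0852
grip_force: 0.0
```

```bash
python3 - <<'E'
from h import *
s=sensors.get_state();print(s['ee_pos'].round(4),s['orientation'].round(3))
c=imaging.calibration('wrist');img=imaging.camera('wrist');save(img,'w4')
print(proj('wrist',[.583,-.27,.012],c))
m=(img.min(2)>130).astype(np.uint8);n,l,st,ce=cv2.connectedComponentsWithStats(m)
for k in range(1,n):
    if st[k,4]>600: print(st[k],ce[k].round(1),onz('wrist',ce[k],.012,c).round(4))
for r in finder.regions_of('thin_disc_mid','wrist')[:2]: print(r['p'],r['xy'],onz('wrist',r['xy'],.01,c).round(4))
E
```

```text
[ 0.5774 -0.2667  0.1131] [3.141e+00 1.000e-03 2.938e+00]
[318.9270124  217.82077343]
[ 587    0   53  130 3997] [620.6  66. ] [ 0.518 -0.05   0.012]
[   0  175  144  151 7741] [ 78.4 266.8] [ 0.5848 -0.4707  0.012 ]
[ 285  184   67   63 2980] [318.3 214.8] [ 0.5805 -0.2699  0.012 ]
[ 559  200   81   49 3040] [602.3 225.3] [ 0.6338 -0.0548  0.012 ]
0.98 [320.8, 212.7] [ 0.5799 -0.2679  0.01  ]
0.71 [603.6, 154.9] [ 0.5779 -0.0555  0.01  ]
```

View pics/w4.png

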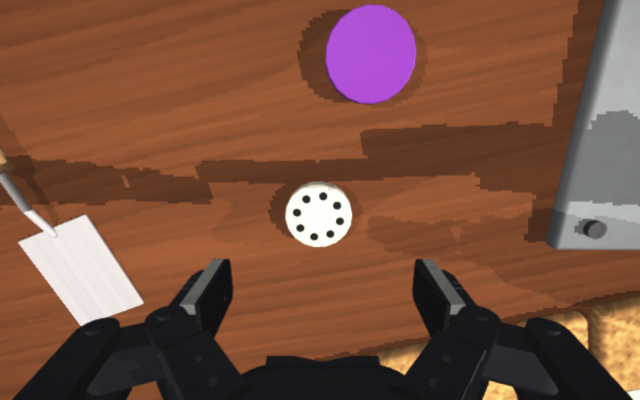

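The perforated disc is centred at (318,215), which is (0.5805,-0.269), and clear of everything else.

{"method": "play_rows", "body": {"newtons": 25, "series": [{"dx": 0.003,"dy": -0.0025,"dz": -0.04,"rx": 0,"ry": 0,"rz": 0,"gripper": 1},{"dx": 0.003,"dy": -0.0025,"dz": -0.07,"rx": 0,"ry": 0,"rz": 0,"gripper": 1},{"dx": 0.003,"dy": -0.0025,"dz": -0.086,"rx": 0,"ry": 0,"rz": 0,"gripper": 1},{"dx": 0.003,"dy": -0.0025,"dz": -0.09,"rx": 0,"ry": 0,"rz": 0,"gripper": 1},{"dx": 0.003,"dy": -0.0025,"dz": -0.09,"rx": 0,"ry": 0,"rz": 0,"gripper": 1},{"dx": 0.003,"dy": -0.0025,"dz": -0.09,"rx": 0,"ry": 0,"rz": 0,"gripper": -0.5},{"dx": 0.003,"dy": -0.0025,"dz": -0.09,"rx": 0,"ry": 0,"rz": 0,"gripper": -0.5},{"dx": 0.003,"dy": -0.0025,"dz": -0.09,"rx": 0,"ry": 0,"rz": 0,"gripper": -0.5},{"dx": 0.003,"dy": -0.0025,"dz": -0.09,"rx": 0,"ry": 0,"rz": 0,"gripper": -0.5},{"dx": 0.003,"dy": -0.0025,"dz": -0.09,"rx": 0,"ry": 0,"rz": 0,"gripper": -0.5}]}}

```text
time_s: 9.57
ee_pos: [0.5806, -0.2708, 0.0243]
orientation: [3.141, 0.003, 2.936]
force: [-2.0, 1.6, 8.1]
gripper_width: 0.0498
grip_force: 24.4
```

{"method": "play_rows", "body": {"series": [{"dx": 0,"dy": 0,"dz": 0.04,"rx": 0,"ry": 0,"rz": 0,"gripper": -0.5},{"dx": -0.015,"dy": 0.015,"dz": 0.075,"rx": 0,"ry": 0,"rz": 0,"gripper": -0.5},{"dx": -0.03,"dy": 0.045,"dz": 0.1,"rx": 0,"ry": 0,"rz": 0,"gripper": -0.5},{"dx": -0.045,"dy": 0.08,"dz": 0.11,"rx": 0,"ry": 0,"rz": 0,"gripper": -0.5},{"dx": -0.06,"dy": 0.117,"dz": 0.11,"rx": 0,"ry": 0,"rz": 0,"gripper": -0.5},{"dx": -0.065,"dy": 0.155,"dz": 0.11,"rx": 0,"ry": 0,"rz": 0,"gripper": -0.5},{"dx": -0.065,"dy": 0.195,"dz": 0.11,"rx": 0,"ry": 0,"rz": 0,"gripper": -0.5},{"dx": -0.065,"dy": 0.235,"dz": 0.11,"rx": 0,"ry": 0,"rz": 0,"gripper": -0.5},{"dx": -0.065,"dy": 0.27,"dz": 0.11,"rx": 0,"ry": 0,"rz": 0,"gripper": -0.5},{"dx": -0.065,"dy": 0.3,"dz": 0.11,"rx": 0,"ry": 0,"rz": 0,"gripper": -0.5},{"dx": -0.065,"dy": 0.32,"dz": 0.11,"rx": 0,"ry": 0,"rz": 0,"gripper": -0.5},{"dx": -0.065,"dy": 0.322,"dz": 0.11,"rx": 0,"ry": 0,"rz": 0,"gripper": -0.5}]}}

```text
time_s: 10.57
ee_pos: [0.5147, 0.0565, 0.133]
orientation: [3.139, 0.001, 2.942]
force: [-0.4, -0.2, -0.5]
gripper_width: 0.0493
grip_force: 26.0
```

{"method": "play_rows", "body": {"series": [{"dx": 0,"dy": 0,"dz": 0,"rx": 0,"ry": 0,"rz": 0,"gripper": -0.5},{"dx": 0,"dy": 0,"dz": 0,"rx": 0,"ry": 0,"rz": 0,"gripper": -0.5},{"dx": 0,"dy": 0,"dz": 0,"rx": 0,"ry": 0,"rz": 0,"gripper": -0.5},{"dx": 0,"dy": 0,"dz": 0,"rx": 0,"ry": 0,"rz": 0,"gripper": -0.5}]}}

```text
time_s: 10.9
ee_pos: [0.5147, 0.0499, 0.1325]
orientation: [-3.142, 0.0, 2.933]
force: [0.2, 0.3, -0.0]
gripper_width: 0.0494
grip_force: 26.0
```

```bash
python3 - <<'E'
from h import *
import json
s=sensors.get_state();print(s['ee_pos'].round(4),s['orientation'].round(4),s['gripper_width'],s['force'])
c=imaging.calibration('wrist');img=imaging.camera('wrist');save(img,'w5')
json.dump({k:np.asarray(v).tolist() for k,v in c.items()},open('w5.json','w'))
print(proj('wrist',[.5252,.051,.046],c), proj('wrist',s['ee_pos'],c))
E
```

```text
[0.5147 0.0499 0.1325] [-3.1415e+00  2.0000e-04  2.9335e+00] 0.049379246097554196 [ 0.1988104   0.32552308 -0.01780317]
[326.01861079 229.58881354] [321.17017777 280.84757365]
```

View pics/w5.png

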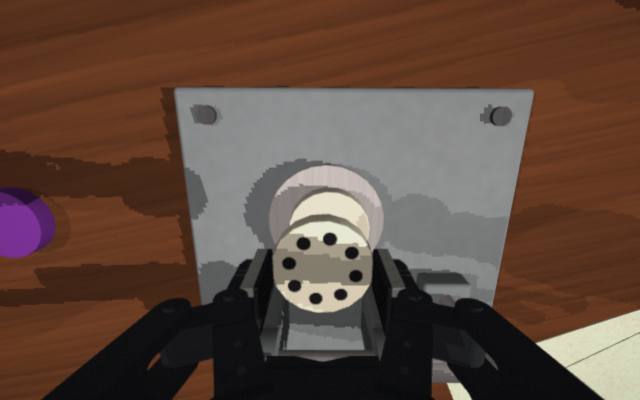

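The thick disc lies on the plate, with its rim top at (329,190). The thin disc is held level with its top centred at about (322,264).

```bash
python3 - <<'E'
from h import *
import json
c=json.load(open('w5.json'));img=cv2.imread('pics/w5.png').astype(int)
def rim(cx,cy,a0,a1,r0,r1,w):
    o=[]
    for a in np.radians(np.arange(a0,a1,6)):
        rr=np.arange(r0,r1,.5);v=[img[int(round(cy+np.sin(a)*r)),int(round(cx+np.cos(a)*r))]@w for r in rr]
        v=np.abs(np.convolve(v,[1,1,-1,-1],'valid'));r=rr[np.argmax(v)+1]+.25;o.append((cx+np.cos(a)*r,cy+np.sin(a)*r))
    return np.array(o)
T=rim(329,229,-165,-15,32,50,[1,0,-1]);print(T[::4].round())
t=circ('wrist',T,.046,.03,c,[.52,.05])
P=rim(327,221,-160,-20,48,68,[1,1,1]);p=circ('wrist',P,.03,.045,c,[.52,.05])
D=rim(322,265,15,165,40,58,[1,1,1]);print(D[::5].round())
d=circ('wrist',D,.12,.026,c,[.52,.05]);print('move',t-d,'thick-plate',t-p)
E
```

```text
[[290. 218.]
 [299. 205.]
 [312. 195.]
 [327. 191.]
 [343. 193.]
 [359. 199.]
 [367. 215.]]
fixed r [0.5265 0.0534] rms 0.0008 free [0.5267 0.0534 0.0302]
fixed r [0.5252 0.051 ] rms 0.0003 free [0.5246 0.0511 0.0445]
[[372. 278.]
 [356. 299.]
 [334. 312.]
 [310. 311.]
 [288. 299.]]
fixed r [0.5147 0.0512] rms 0.0013 free [0.517  0.0508 0.0241]
move [0.01182073 0.00218178] thick-plate [0.00131298 0.0023556 ]
```

{"method": "play_rows", "body": {"series": [{"dx": 0.011,"dy": 0.0015,"dz": -0.02,"rx": 0,"ry": 0,"rz": 0,"gripper": -0.5},{"dx": 0.011,"dy": 0.0015,"dz": -0.04,"rx": 0,"ry": 0,"rz": 0,"gripper": -0.5},{"dx": 0.011,"dy": 0.0015,"dz": -0.055,"rx": 0,"ry": 0,"rz": 0,"gripper": -0.5},{"dx": 0.011,"dy": 0.0015,"dz": -0.06,"rx": 0,"ry": 0,"rz": 0,"gripper": -0.5},{"dx": 0.011,"dy": 0.0015,"dz": -0.0615,"rx": 0,"ry": 0,"rz": 0,"gripper": -0.5},{"dx": 0.011,"dy": 0.0015,"dz": -0.0615,"rx": 0,"ry": 0,"rz": 0,"gripper": -0.5},{"dx": 0.011,"dy": 0.0015,"dz": -0.0615,"rx": 0,"ry": 0,"rz": 0,"gripper": -0.5},{"dx": 0.011,"dy": 0.0015,"dz": -0.0615,"rx": 0,"ry": 0,"rz": 0,"gripper": -0.5}]}}

```text
time_s: 11.62
ee_pos: [0.526, 0.0527, 0.0714]
orientation: [3.141, 0.001, 2.935]
force: [-0.0, -0.6, -0.2]
gripper_width: 0.0498
grip_force: 26.0
```

{"method": "play_rows", "body": {"series": [{"dx": 0,"dy": 0,"dz": -0.001,"rx": 0,"ry": 0,"rz": 0,"gripper": -0.5},{"dx": 0,"dy": 0,"dz": -0.001,"rx": 0,"ry": 0,"rz": 0,"gripper": -0.5},{"dx": 0,"dy": 0,"dz": -0.001,"rx": 0,"ry": 0,"rz": 0,"gripper": 0.3},{"dx": 0,"dy": 0,"dz": -0.001,"rx": 0,"ry": 0,"rz": 0,"gripper": 0.7},{"dx": 0,"dy": 0,"dz": -0.001,"rx": 0,"ry": 0,"rz": 0,"gripper": 1},{"dx": 0,"dy": 0,"dz": 0.0,"rx": 0,"ry": 0,"rz": 0,"gripper": 1},{"dx": 0,"dy": 0,"dz": 0.025,"rx": 0,"ry": 0,"rz": 0,"gripper": 1},{"dx": 0,"dy": 0,"dz": 0.055,"rx": 0,"ry": 0,"rz": 0,"gripper": 1},{"dx": -0.02,"dy": 0,"dz": 0.085,"rx": 0,"ry": 0,"rz": 0,"gripper": 1},{"dx": -0.03,"dy": 0,"dz": 0.11,"rx": 0,"ry": 0,"rz": 0,"gripper": 1},{"dx": -0.03,"dy": 0,"dz": 0.12,"rx": 0,"ry": 0,"rz": 0,"gripper": 1},{"dx": -0.03,"dy": 0,"dz": 0.12,"rx": 0,"ry": 0,"rz": 0,"gripper": 1}]}}

```text
time_s: 12.62
ee_pos: [0.4968, 0.0536, 0.1932]
orientation: [3.138, 0.003, 2.937]
force: [0.3, 0.2, -0.2]
gripper_width: 0.0855
grip_force: 0.0
```

{"method": "play_rows", "body": {"series": [{"dx": 0,"dy": 0,"dz": 0,"rx": 0,"ry": 0,"rz": 0,"gripper": 1},{"dx": 0,"dy": 0,"dz": 0,"rx": 0,"ry": 0,"rz": 0,"gripper": 1},{"dx": 0,"dy": 0,"dz": 0,"rx": 0,"ry": 0,"rz": 0,"gripper": 1}]}}

```text
time_s: 12.87
ee_pos: [0.4952, 0.0528, 0.1894]
orientation: [-3.14, -0.002, 2.936]
force: [0.0, -0.3, -0.0]
gripper_width: 0.0852
grip_force: 0.0
```

```bash
python3 - <<'E'
from h import *
import json
s=sensors.get_state();print(s['ee_pos'].round(4),s['orientation'].round(4))
c=imaging.calibration('wrist');img=imaging.camera('wrist');save(img,'w6')
json.dump({k:np.asarray(v).tolist() for k,v in c.items()},open('w6.json','w'))
for z in (.03,.046,.058):print(z,proj('wrist',[.5252,.051,z],c).round(1))
th=-.2;R=np.array([[np.cos(th),-np.sin(th)],[np.sin(th),np.cos(th)]]);p=np.array([.5252,.051])
for n,q,z in [('knob',(.067,.1),.172),('hinge',(.067,.1),.03),('grip',(.085+.158*.174,-.045),.244)]: print(n,(p+R@q).round(4),proj('wrist',[*(p+R@q),z],c).round(1))
E
```

```text
[0.4952 0.0528 0.1894] [-3.1396e+00 -1.6000e-03  2.9357e+00]
0.03 [326.6 220.2]
0.046 [326.8 226.3]
0.058 [327.  231.2]
knob [0.6107 0.1357] [495.2 406.2]
hinge [0.6107 0.1357] [422.8 280.2]
grip [ 0.6265 -0.0155] [226.9 644.8]
```

View pics/w6.png

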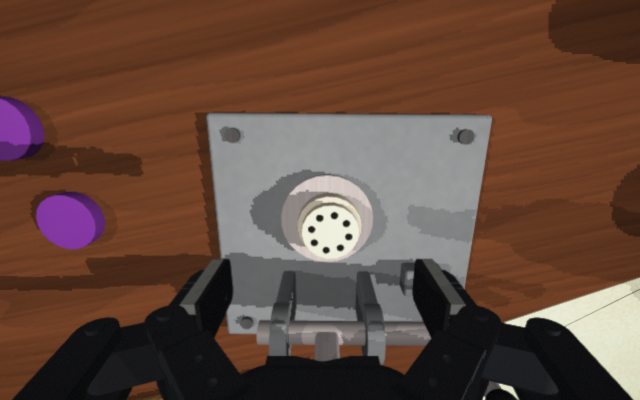

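The perforated disc's top is centred at (331,230), against (327,231) for a perfect centre, so the stack is about 2.5 mm off and fine. Next I'll shut the fingers and go to the catch.

{"method": "play_rows", "body": {"series": [{"dx": 0.006,"dy": 0.03,"dz": -0.01,"rx": 0,"ry": 0,"rz": 0,"gripper": -1},{"dx": 0.0125,"dy": 0.0605,"dz": -0.02,"rx": 0,"ry": 0,"rz": 0,"gripper": -1},{"dx": 0.0125,"dy": 0.0605,"dz": -0.024,"rx": 0,"ry": 0,"rz": 0,"gripper": -1},{"dx": 0.0125,"dy": 0.0605,"dz": -0.024,"rx": 0,"ry": 0,"rz": 0,"gripper": -1},{"dx": 0.0125,"dy": 0.0605,"dz": -0.024,"rx": 0,"ry": 0,"rz": 0,"gripper": -1},{"dx": 0.0125,"dy": 0.0605,"dz": -0.024,"rx": 0,"ry": 0,"rz": 0,"gripper": -1},{"dx": 0.042,"dy": 0.0545,"dz": -0.024,"rx": 0,"ry": 0,"rz": 0,"gripper": -1},{"dx": 0.073,"dy": 0.048,"dz": -0.024,"rx": 0,"ry": 0,"rz": 0,"gripper": -1},{"dx": 0.1035,"dy": 0.042,"dz": -0.024,"rx": 0,"ry": 0,"rz": 0,"gripper": -1},{"dx": 0.1035,"dy": 0.042,"dz": -0.024,"rx": 0,"ry": 0,"rz": 0,"gripper": -1},{"dx": 0.1035,"dy": 0.042,"dz": -0.024,"rx": 0,"ry": 0,"rz": 0,"gripper": -1}]}}

```text
time_s: 13.83
ee_pos: [0.6001, 0.0928, 0.1666]
orientation: [-3.14, 0.001, 2.933]
force: [-0.4, 0.4, 0.8]
gripper_width: -0.0001
grip_force: 0.0
```

```bash
python3 - <<'E'
from h import *
s=sensors.get_state();print(s['ee_pos'].round(4),s['force'].round(1),s['gripper_width'])
img=imaging.camera('wrist');save(img,'w7')
th=-.205;R=np.array([[np.cos(th),-np.sin(th)],[np.sin(th),np.cos(th)]]);p=np.array([.5252,.051])
print('press coords',R.T@(s['ee_pos'][:2]-p), 'knob px',proj('wrist',[*(p+R@(.067,.1)),.172]))
for x,y,z in [(.063,.127,.155),(.063,.166,.131),(.063,.193,.094),(.063,.202,.072)]: print((np.array([*(p+R@(x,y)),z])-s['ee_pos']).round(4))
E
```

```text
[0.6001 0.0928 0.1666] [-0.4  0.4  0.8] -7.641192428243838e-05
press coords [0.06483176 0.0561662 ] knob px [418.39678415 293.54513175]
[ 0.0126  0.0697 -0.0116]
[ 0.0206  0.1079 -0.0356]
[ 0.0261  0.1343 -0.0726]
[ 0.0279  0.1432 -0.0946]
```

View pics/w7.png

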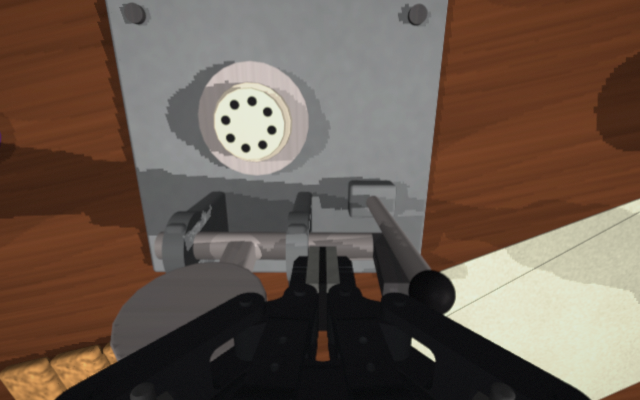

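The closed fingers are at about (322,260), to the right of the catch rod. The knob is at (432,292), roughly 4 mm further left than predicted. I'll push along the arc.

{"method": "play_rows", "body": {"series": [{"dx": 0.005,"dy": 0.025,"dz": -0.003,"rx": 0,"ry": 0,"rz": 0,"gripper": -1},{"dx": 0.009,"dy": 0.048,"dz": -0.006,"rx": 0,"ry": 0,"rz": 0,"gripper": -1},{"dx": 0.0125,"dy": 0.07,"dz": -0.0115,"rx": 0,"ry": 0,"rz": 0,"gripper": -1},{"dx": 0.017,"dy": 0.09,"dz": -0.022,"rx": 0,"ry": 0,"rz": 0,"gripper": -1},{"dx": 0.0205,"dy": 0.108,"dz": -0.036,"rx": 0,"ry": 0,"rz": 0,"gripper": -1},{"dx": 0.0235,"dy": 0.123,"dz": -0.053,"rx": 0,"ry": 0,"rz": 0,"gripper": -1},{"dx": 0.026,"dy": 0.135,"dz": -0.073,"rx": 0,"ry": 0,"rz": 0,"gripper": -1},{"dx": 0.028,"dy": 0.143,"dz": -0.092,"rx": 0,"ry": 0,"rz": 0,"gripper": -1},{"dx": 0.028,"dy": 0.143,"dz": -0.092,"rx": 0,"ry": 0,"rz": 0,"gripper": -1},{"dx": 0.028,"dy": 0.143,"dz": -0.092,"rx": 0,"ry": 0,"rz": 0,"gripper": -1}]}}

```text
time_s: 14.72
ee_pos: [0.626, 0.238, 0.075]
orientation: [-3.141, -0.001, 2.937]
force: [-0.4, -0.6, 0.0]
gripper_width: -0.0002
grip_force: 0.0
```

{"method": "play_rows", "body": {"series": [{"dx": 0,"dy": 0.004,"dz": -0.006,"rx": 0,"ry": 0,"rz": 0,"gripper": -1},{"dx": 0,"dy": 0.004,"dz": -0.01,"rx": 0,"ry": 0,"rz": 0,"gripper": -1},{"dx": 0,"dy": 0.004,"dz": -0.01,"rx": 0,"ry": 0,"rz": 0,"gripper": -1}]}}

```text
time_s: 14.97
ee_pos: [0.6287, 0.2402, 0.0698]
orientation: [3.139, 0.003, 2.934]
force: [-12.1, -6.0, 31.2]
gripper_width: -0.0001
grip_force: 15.9
```

```bash
python3 - <<'E'
from h import *
th=-.205;R=np.array([[np.cos(th),-np.sin(th)],[np.sin(th),np.cos(th)]]);p=np.array([.5252,.051])
s=sensors.get_state();print(s['ee_pos'].round(4),s['force'].round(1))
for cam in ('wrist','top'):
    c=imaging.calibration(cam);img=imaging.camera(cam);save(img,'k_'+cam)
    for a in (0,.8,1.,1.2,1.4): print(cam,a,proj(cam,[*(p+R@(.067,.1+.142*np.sin(a))),.03+.142*np.cos(a)],c).round())
    for r in finder.regions_of('catch_knob',cam)[:2]: print(r['p'],r['xy'],r['mask'].sum())
E
```

```text
[0.6287 0.2402 0.0698] [-12.1  -6.   31.2]
wrist 0 [-407.  688.]
wrist 0.8 [305. 407.]
wrist 1.0 [359. 348.]
wrist 1.2 [382. 304.]
wrist 1.4 [387. 271.]
0.79 [256.8, 265.3] 4801
top 0 [255. 171.]
top 0.8 [222. 166.]
top 1.0 [217. 167.]
top 1.2 [215. 168.]
top 1.4 [214. 170.]
0.62 [249.0, 175.7] 68
0.29 [294.5, 169.1] 704
```

The 31 N reaction says the catch is against its stop. I'll lift off, turn 90° and head for the handle.

{"method": "play_rows", "body": {"series": [{"dx": 0,"dy": 0,"dz": 0.03,"rx": 0,"ry": 0,"rz": 0,"gripper": -1},{"dx": 0,"dy": 0,"dz": 0.07,"rx": 0,"ry": 0,"rz": -3,"gripper": -1},{"dx": 0,"dy": 0,"dz": 0.11,"rx": 0,"ry": 0,"rz": -10,"gripper": -1},{"dx": 0,"dy": 0,"dz": 0.15,"rx": 0,"ry": 0,"rz": -17,"gripper": -1},{"dx": 0,"dy": 0,"dz": 0.19,"rx": 0,"ry": 0,"rz": -24,"gripper": -1},{"dx": 0,"dy": 0,"dz": 0.23,"rx": 0,"ry": 0,"rz": -31,"gripper": -1},{"dx": 0,"dy": -0.03,"dz": 0.25,"rx": 0,"ry": 0,"rz": -38,"gripper": -1},{"dx": 0,"dy": -0.06,"dz": 0.26,"rx": 0,"ry": 0,"rz": -45,"gripper": 0},{"dx": 0,"dy": -0.09,"dz": 0.26,"rx": 0,"ry": 0,"rz": -52,"gripper": 1},{"dx": 0,"dy": -0.12,"dz": 0.26,"rx": 0,"ry": 0,"rz": -59,"gripper": 1},{"dx": 0,"dy": -0.15,"dz": 0.26,"rx": 0,"ry": 0,"rz": -66,"gripper": 1},{"dx": 0,"dy": -0.18,"dz": 0.26,"rx": 0,"ry": 0,"rz": -73,"gripper": 1}]}}

```text
time_s: 16.17
ee_pos: [0.6266, 0.0596, 0.3261]
orientation: [3.14, -0.002, 1.655]
force: [0.3, 0.4, 0.9]
gripper_width: 0.0604
grip_force: 0.0
```

{"method": "play_rows", "body": {"series": [{"dx": -0.015,"dy": -0.03,"dz": 0,"rx": 0,"ry": 0,"rz": -7,"gripper": 1},{"dx": -0.03,"dy": -0.06,"dz": 0,"rx": 0,"ry": 0,"rz": -14,"gripper": 1},{"dx": -0.03,"dy": -0.076,"dz": 0,"rx": 0,"ry": 0,"rz": -17,"gripper": 1},{"dx": -0.03,"dy": -0.076,"dz": 0,"rx": 0,"ry": 0,"rz": -17,"gripper": 1},{"dx": -0.03,"dy": -0.076,"dz": 0,"rx": 0,"ry": 0,"rz": -17,"gripper": 1},{"dx": -0.03,"dy": -0.076,"dz": 0,"rx": 0,"ry": 0,"rz": -17,"gripper": 1}]}}

```text
time_s: 16.67
ee_pos: [0.5973, -0.0132, 0.3252]
orientation: [3.141, -0.001, 1.367]
force: [0.1, -0.3, -0.1]
gripper_width: 0.0853
grip_force: 0.0
```

```bash
python3 - <<'E'
from h import *
s=sensors.get_state();print(s['ee_pos'].round(4),s['orientation'].round(3),s['q'].round(2),s['force'].round(1))
th=-.205;R=np.array([[np.cos(th),-np.sin(th)],[np.sin(th),np.cos(th)]]);p=np.array([.5252,.051])
c=imaging.calibration('wrist');img=imaging.camera('wrist')
for n,q in [('bar mid',(.1129,-.045,.2436)),('bar end',(.1129,-.08,.2436)),('bar root',(.1129,-.01,.2436)),('knob1.4',(.067,.24,.054)),('knob1.0',(.067,.219,.107)),('thin',(0,0,.058))]:
    uv=proj('wrist',[*(p+R@q[:2]),q[2]],c);print(n,uv.round(1)); cv2.circle(img,tuple(int(v) for v in uv),3,(255,0,0),-1) if 0<uv[0]<640 and 0<uv[1]<400 else 0
for r in finder.regions_of('grip','wrist')[:2]: print(r['p'],r['xy'],r['mask'].sum())
save(img,'w8')
E
```

```text
[ 0.5973 -0.0132  0.3252] [ 3.141e+00 -1.000e-03  1.367e+00] [-0.97  0.36  1.21  1.52 -0.34  1.49  0.04] [ 0.1 -0.3 -0.1]
bar mid [364.2 215. ]
bar end [362.2 259.6]
bar root [366.4 166.1]
knob1.4 [ 306.6 -112.8]
knob1.0 [ 304.  -123.3]
thin [254.8 130.2]
0.95 [338.5, 152.7] 7828
```

View pics/w8.png

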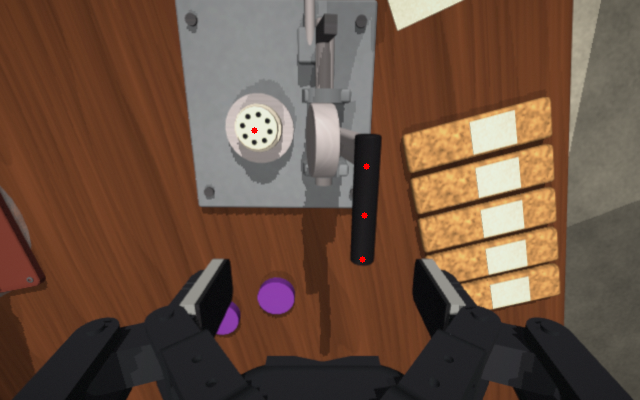

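The marks for the bar (364,215) and the stack (255,130) land on their objects. The catch lies flat out of the way at the top (310,30), and the stack is centred. I'll descend onto the bar and grip.

{"method": "play_rows", "body": {"newtons": 60, "series": [{"dx": 0.0295,"dy": -0.003,"dz": 0,"rx": 0,"ry": 0,"rz": 0,"gripper": 1},{"dx": 0.0295,"dy": -0.003,"dz": -0.03,"rx": 0,"ry": 0,"rz": 0,"gripper": 1},{"dx": 0.0295,"dy": -0.003,"dz": -0.06,"rx": 0,"ry": 0,"rz": 0,"gripper": 1},{"dx": 0.0295,"dy": -0.003,"dz": -0.082,"rx": 0,"ry": 0,"rz": 0,"gripper": 1},{"dx": 0.0295,"dy": -0.003,"dz": -0.082,"rx": 0,"ry": 0,"rz": 0,"gripper": 0},{"dx": 0.0295,"dy": -0.003,"dz": -0.082,"rx": 0,"ry": 0,"rz": 0,"gripper": -1},{"dx": 0.0295,"dy": -0.003,"dz": -0.082,"rx": 0,"ry": 0,"rz": 0,"gripper": -1},{"dx": 0.0295,"dy": -0.003,"dz": -0.082,"rx": 0,"ry": 0,"rz": 0,"gripper": -1},{"dx": 0.0295,"dy": -0.003,"dz": -0.082,"rx": 0,"ry": 0,"rz": 0,"gripper": -1},{"dx": 0.0295,"dy": -0.003,"dz": -0.082,"rx": 0,"ry": 0,"rz": 0,"gripper": -1},{"dx": 0.0295,"dy": -0.003,"dz": -0.082,"rx": 0,"ry": 0,"rz": 0,"gripper": -1}]}}

```text
time_s: 17.68
ee_pos: [0.6271, -0.017, 0.2443]
orientation: [3.14, -0.001, 1.365]
force: [-2.2, 1.1, 5.3]
gripper_width: 0.0159
grip_force: 58.3
```

```bash
python3 - <<'E'
from h import *
s=sensors.get_state();print(s['ee_pos'].round(4),s['q'].round(2),s['force'].round(1),s['gripper_width'])
th=-.205
# lever angle L: arm dir in press xz: angle from vertical toward +x = .175-L
g0=np.array([np.sin(.175),np.cos(.175)])*.16
for L in np.r_[np.arange(.15,1.75,.15),1.745]:
    g=np.array([np.sin(.175-L),np.cos(.175-L)])*.16-g0
    print(round(L,3),(g[0]*np.cos(th)).round(4),(g[0]*np.sin(th)).round(4),g[1].round(4))
E
```

```text
[ 0.6271 -0.017   0.2443] [-0.86  0.48  1.13  1.57 -0.44  1.37  0.11] [-2.2  1.1  5.3] 0.015938654802136673
0.15 -0.0234 0.0049 0.0024
0.3 -0.0468 0.0097 0.0012
0.45 -0.0698 0.0145 -0.0036
0.6 -0.0919 0.0191 -0.0118
0.75 -0.1125 0.0234 -0.0233
0.9 -0.1312 0.0273 -0.0378
1.05 -0.1475 0.0307 -0.055
1.2 -0.1612 0.0335 -0.0745
1.35 -0.1718 0.0357 -0.0959
1.5 -0.1792 0.0373 -0.1186
1.65 -0.1832 0.0381 -0.1423
1.745 -0.1839 0.0382 -0.1574
```

{"method": "play_rows", "body": {"series": [{"dx": -0.0117,"dy": 0.0024,"dz": 0.0015,"rx": 0,"ry": 0,"rz": 0,"gripper": -1},{"dx": -0.0234,"dy": 0.0049,"dz": 0.0024,"rx": 0,"ry": 0,"rz": 0,"gripper": -1},{"dx": -0.035,"dy": 0.0073,"dz": 0.002,"rx": 0,"ry": 0,"rz": 0,"gripper": -1},{"dx": -0.0468,"dy": 0.0097,"dz": 0.0012,"rx": 0,"ry": 0,"rz": 0,"gripper": -1},{"dx": -0.0585,"dy": 0.0121,"dz": -0.001,"rx": 0,"ry": 0,"rz": 0,"gripper": -1},{"dx": -0.0698,"dy": 0.0145,"dz": -0.0036,"rx": 0,"ry": 0,"rz": 0,"gripper": -1},{"dx": -0.081,"dy": 0.0168,"dz": -0.0073,"rx": 0,"ry": 0,"rz": 0,"gripper": -1},{"dx": -0.0919,"dy": 0.0191,"dz": -0.0118,"rx": 0,"ry": 0,"rz": 0,"gripper": -1},{"dx": -0.1025,"dy": 0.0213,"dz": -0.0172,"rx": 0,"ry": 0,"rz": 0,"gripper": -1},{"dx": -0.1125,"dy": 0.0234,"dz": -0.0233,"rx": 0,"ry": 0,"rz": 0,"gripper": -1},{"dx": -0.1125,"dy": 0.0234,"dz": -0.0233,"rx": 0,"ry": 0,"rz": 0,"gripper": -1}]}}

```text
time_s: 18.6
ee_pos: [0.514, 0.0071, 0.2199]
orientation: [3.14, -0.003, 1.365]
force: [4.0, -2.2, -2.6]
gripper_width: 0.0162
grip_force: 63.5
```

```bash
python3 - <<'E'
from h import *
s=sensors.get_state();print(s['ee_pos'].round(4),s['orientation'].round(3),s['q'].round(2),s['force'].round(1),s['gripper_width'])
E
```

```text
[0.514  0.0071 0.2199] [ 3.140e+00 -3.000e-03  1.365e+00] [-1.3   0.15  1.32  1.87 -0.15  1.23 -0.13] [ 4.  -2.2 -2.6] 0.01615904813590918
```

{"method": "play_rows", "body": {"series": [{"dx": -0.0095,"dy": 0.002,"dz": -0.007,"rx": 0,"ry": 0,"rz": 0,"gripper": -1},{"dx": -0.0187,"dy": 0.0039,"dz": -0.0145,"rx": 0,"ry": 0,"rz": 0,"gripper": -1},{"dx": -0.027,"dy": 0.0056,"dz": -0.0228,"rx": 0,"ry": 0,"rz": 0,"gripper": -1},{"dx": -0.035,"dy": 0.0073,"dz": -0.0317,"rx": 0,"ry": 0,"rz": 0,"gripper": -1},{"dx": -0.042,"dy": 0.0087,"dz": -0.0413,"rx": 0,"ry": 0,"rz": 0,"gripper": -1},{"dx": -0.0487,"dy": 0.0101,"dz": -0.0512,"rx": 0,"ry": 0,"rz": 0,"gripper": -1},{"dx": -0.0487,"dy": 0.0101,"dz": -0.0512,"rx": 0,"ry": 0,"rz": 0,"gripper": -1}]}}

```text
time_s: 19.18
ee_pos: [0.467, 0.0172, 0.1687]
orientation: [3.138, -0.004, 1.365]
force: [8.0, 1.5, 0.9]
gripper_width: 0.0158
grip_force: 67.9
```

```bash
python3 - <<'E'
from h import *
s=sensors.get_state();print(s['ee_pos'].round(4),s['orientation'].round(3),s['q'].round(2),s['force'].round(1),s['gripper_width'])
E
```

```text
[0.467  0.0172 0.1687] [ 3.138 -0.004  1.365] [-1.42 -0.09  1.27  2.04  0.09  1.12 -0.39] [8.  1.5 0.9] 0.015826366984253534
```

{"method": "play_rows", "body": {"series": [{"dx": -0.0056,"dy": 0.0012,"dz": -0.0105,"rx": 0,"ry": 0,"rz": 0,"gripper": -1},{"dx": -0.0106,"dy": 0.0022,"dz": -0.0214,"rx": 0,"ry": 0,"rz": 0,"gripper": -1},{"dx": -0.0148,"dy": 0.003,"dz": -0.0327,"rx": 0,"ry": 0,"rz": 0,"gripper": -1},{"dx": -0.018,"dy": 0.0038,"dz": -0.0441,"rx": 0,"ry": 0,"rz": 0,"gripper": -1},{"dx": -0.0205,"dy": 0.0042,"dz": -0.056,"rx": 0,"ry": 0,"rz": 0,"gripper": -1},{"dx": -0.022,"dy": 0.0046,"dz": -0.0678,"rx": 0,"ry": 0,"rz": 0,"gripper": -1},{"dx": -0.022,"dy": 0.0046,"dz": -0.0678,"rx": 0,"ry": 0,"rz": 0,"gripper": -1}]}}

```text
time_s: 19.77
ee_pos: [0.4438, 0.0217, 0.1001]
orientation: [3.141, 0.0, 1.366]
force: [0.4, 10.6, 3.6]
gripper_width: 0.0156
grip_force: 72.8
```

```bash
python3 - <<'E'
from h import *
s=sensors.get_state();print(s['ee_pos'].round(4),s['orientation'].round(3),s['q'].round(2),s['force'].round(1),s['gripper_width'])
E
```

```text
[0.4438 0.0217 0.1001] [3.141 0.    1.366] [-1.39  0.09  1.31  2.16 -0.11  0.96 -0.22] [ 0.4 10.6  3.6] 0.015628111143888457
```

{"method": "play_rows", "body": {"series": [{"dx": -0.0005,"dy": 0,"dz": -0.007,"rx": 0,"ry": 0,"rz": 0,"gripper": -1},{"dx": -0.0005,"dy": 0,"dz": -0.013,"rx": 0,"ry": 0,"rz": 0,"gripper": -1},{"dx": -0.0005,"dy": 0,"dz": -0.015,"rx": 0,"ry": 0,"rz": 0,"gripper": -1},{"dx": -0.0005,"dy": 0,"dz": -0.016,"rx": 0,"ry": 0,"rz": 0,"gripper": -1},{"dx": -0.0005,"dy": 0,"dz": -0.016,"rx": 0,"ry": 0,"rz": 0,"gripper": -1},{"dx": -0.0005,"dy": 0,"dz": -0.016,"rx": 0,"ry": 0,"rz": 0,"gripper": -1}]}}

```text
time_s: 20.27
ee_pos: [0.4428, 0.0218, 0.0852]
orientation: [-3.14, -0.001, 1.364]
force: [-3.4, 4.0, 5.9]
gripper_width: 0.0161
grip_force: 74.3
```

{"method": "play_rows", "body": {"series": [{"dx": 0,"dy": 0,"dz": -0.0015,"rx": 0,"ry": 0,"rz": 0,"gripper": -1},{"dx": 0,"dy": 0,"dz": -0.003,"rx": 0,"ry": 0,"rz": 0,"gripper": -1},{"dx": 0,"dy": 0,"dz": -0.003,"rx": 0,"ry": 0,"rz": 0,"gripper": -1},{"dx": 0,"dy": 0,"dz": -0.003,"rx": 0,"ry": 0,"rz": 0,"gripper": -1}]}}

```text
time_s: 20.6
ee_pos: [0.4427, 0.0218, 0.0822]
orientation: [-3.14, -0.002, 1.364]
force: [-4.9, 4.9, 6.4]
gripper_width: 0.0155
grip_force: 74.4
```

{"method": "play_rows", "body": {"series": [{"dx": 0,"dy": 0,"dz": -0.0015,"rx": 0,"ry": 0,"rz": 0,"gripper": -1},{"dx": 0,"dy": 0,"dz": -0.003,"rx": 0,"ry": 0,"rz": 0,"gripper": -1},{"dx": 0,"dy": 0,"dz": -0.004,"rx": 0,"ry": 0,"rz": 0,"gripper": -1},{"dx": 0,"dy": 0,"dz": -0.004,"rx": 0,"ry": 0,"rz": 0,"gripper": -1}]}}

```text
time_s: 20.93
ee_pos: [0.4428, 0.0217, 0.0793]
orientation: [-3.138, -0.002, 1.364]
force: [-17.8, 2.7, 39.4]
gripper_width: 0.0162
grip_force: 78.1
```

```bash
python3 - <<'E'
from h import *
s=sensors.get_state();print(s['ee_pos'].round(4),s['q'].round(2),s['force'].round(1),s['torque'].round(2))
E
```

```text
[0.4428 0.0217 0.0793] [-1.29  0.17  1.25  2.18 -0.21  0.92 -0.13] [-17.8   2.7  39.4] [ 0.78  3.27 -0.29]
```

{"method": "play_rows", "body": {"series": [{"dx": 0.0005,"dy": 0,"dz": 0.001,"rx": 0,"ry": 0,"rz": 0,"gripper": -1},{"dx": 0.0005,"dy": 0,"dz": 0.001,"rx": 0,"ry": 0,"rz": 0,"gripper": -1},{"dx": 0.0005,"dy": 0,"dz": 0.001,"rx": 0,"ry": 0,"rz": 0,"gripper": -1},{"dx": 0.0005,"dy": 0,"dz": 0.001,"rx": 0,"ry": 0,"rz": 0,"gripper": -1},{"dx": 0.0005,"dy": 0,"dz": 0.001,"rx": 0,"ry": 0,"rz": 0,"gripper": -1},{"dx": 0.0005,"dy": 0,"dz": 0.001,"rx": 0,"ry": 0,"rz": 0,"gripper": -1}]}}

```text
time_s: 21.43
ee_pos: [0.4427, 0.0218, 0.0795]
orientation: [-3.138, -0.002, 1.364]
force: [-12.4, 3.5, 20.9]
gripper_width: 0.0161
grip_force: 75.7
```

```bash
python3 - <<'E'
from h import *
th=-.205;R=np.array([[np.cos(th),-np.sin(th)],[np.sin(th),np.cos(th)]]);p=np.array([.5252,.051])
def st():
    s=sensors.get_state();print(s['ee_pos'].round(4),s['force'].round(1),s['grip_force'],np.abs(s['joint_velocities']).max().round(4))
st()
c=imaging.calibration('wrist');img=imaging.camera('wrist');save(img,'w9');st()
# bar visible in the wrist view? dark bar parts near the root -> height check
for z in (.078,.086): print(z,proj('wrist',[*(p+R@(-.075,-.015)),z],c).round(1))
for cam in ('wrist','scene'):
    imaging.camera(cam) if cam=='scene' else 0
    for n in ('grip','thin_disc_mid'):
        for r in finder.regions_of(n,cam)[:1]: print(cam,n,r['p'],r['xy'],r['mask'].sum())
st()
E
```

```text
[0.4427 0.0218 0.0795] [-12.4   3.5  20.9] 75.67196130752563 0.0016
[0.4427 0.0218 0.0795] [-13.    3.7  19.8] 75.67162156105042 0.0017
0.078 [322.8 217.3]
0.086 [322.8 224. ]
wrist grip 0.95 [467.8, 188.6] 34971
scene grip 0.79 [330.6, 206.3] 708
[0.4427 0.0218 0.0795] [-11.9   4.5  20.3] 75.67107081413269 0.002
```

```bash
python3 -c "
from cell import arm
print(arm.close_job())"
```

```text
the job is handed in; nothing more can be done
None
```

I handed the job in with the stack within about 3 mm of centre, the catch flipped to its stop and the handle still held down at about 20 N (roughly 26 N on the stack, worked out from the handle force); the judge returned no verdict, and I didn't check the stack by picture after pressing.

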